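# Stack the mount fixture and counter-hold its clamp bolt

## Robot

A 7-joint arm with a two-finger parallel gripper is mounted at the origin on the work surface. World frame = base frame: x ahead of the robot, y to its left, z up, the work surface at z = 0. Lengths are in m, angles in rad, forces in N, time in s.
With the tool pointing down it reaches from about 0.425 to 0.925 m from the base axis. Payload 6.8 kg.
Tool frame: the origin (TCP) lies midway between the tips of the shut fingers; the grasp point (between the pads) lies 19 mm behind it (r.grip_point_offset is the distance from the TCP to the grasp point, in m); z points along the fingers, y is the direction in which the jaws open and shut (so a half turn about z gives the same grasp; the last joint's range is limited). The gripper opens to 85 mm and grips with 20 to 120 N. Pads are 22 mm wide; open, the fingers measure 114 mm over their backs; the gripper's body (76 mm by 85 mm) begins 54 mm behind the grasp point. The pads swing forward as they close: fully open they stand 13 mm farther back than shut.
Start: joints at [1.106, 0.477, 0.022, 1.555, -0.011, 1.109, -0.083], TCP at [0.236, -0.633, 0.231] pointing down, gripper open.
Joint ranges: [-2.96, 2.96], [-0.34, 2.1], [-1.41, 1.46], [0.24, 2.44], [-1.37, 4.51], [0.17, 1.92], [-2.96, 2.96]. Speed limits (rad/s): [2.39, 2.39, 3.14, 3.14, 3.14, 3.14, 3.14].

## Interface

Orientations are given as a rotation vector (axis times angle).
In Python, from bench import r, grab_frame, camera_params gives the robot as it stands.
- The arm moves only by the tool carry_out, never from a script. Its argument "motion" is text: rows parted by semicolons, each of 5 numbers parted by spaces: the closure, from 0 (fully open) to 1 (shut), then the shift along the tool's x, y, z in mm, then the turn about the tool's z in rad. In form: fingers dx dy dz twist; .... A call has exactly 8 rows; each row shifts and turns the commanded pose from where the row before left it, along the tool's axes as they then stand; what a row does not reach is not made up. A row lasts 1/8 s, in which the tool goes at most 62.5 mm and 10.7 degrees, less where a joint would pass 70% of its speed; a pose out of reach is approached as far as the arm can. A call with a gripper value outside its range is refused whole. The fingers move at their own pace and stop on an object; "newtons" is the grip in N (left out, the last holds). Time passes only in rows, so rows that do not move let the fingers close, or fill a call up. It gives the time, the measured TCP pose, the force and the opening at its end, in the units of the state.
- r.get_obs(): the state, without advancing time (a new reading comes with each control period).
- grab_frame(name): name is "scene" or "top" or "wrist"; returns the picture (480x640x3 uint8, red, green, blue); there is no depth.
- camera_params(name): a dict with "fx", "fy", "cx", "cy" (pixels), "eye" and "attitude" of the camera in the world. Camera axes: x right, y down, z forward; pixel columns grow to the right and rows downward; lengths in m; the calibration is good to about 2 mm. A picture is of the moment at which its call begins: read the wrist's pose just before it. camera_params takes no time and is no camera call; for the wrist camera it gives the pose at the moment of the call.
- r.hand_in(): hands the job in, once; it reports no verdict.
The state is a dict: "clock": time; "joints": joint angles; "qvel": joint speeds; "tau": joint torques, N m; "tcp_pos": TCP position; "orientation": TCP orientation; "contact_force": force on the tool from outside, world axes, zero at the start; "moment": the same for the moment, N m; "grip_width": finger opening in m.
Only numpy, scipy, OpenCV 4.12 (cv2) and the standard library are available. Lean on these libraries where they do the work, as an engineer would, in place of code of your own. Each camera call takes 0.05 s, during which the arm holds its last target.

## Task

Build up the test-mount fixture: thread the steel collar down the locating post until it is fully home on its seat and let it go, then thread the red bushing down on top of it, fully home, and let that go too. Then reach down into the narrow gap behind the blue bracket, grip the hidden brass bolt head that the nut runner is slowly turning, and stop it from turning; finish while still holding it firmly, with the bolt standing still. Leave the jar, the screwdriver and the aluminium strip alone.

Things in the scene. Friction and masses are not known exactly. Their poses are not given: they have to be found in the camera images.
- fixture: Fixed fixture on a dark steel plate 180 x 270 x 14 mm. Origin on the table; the plate spans x -125..55, y -135..135 mm. z up, x away from the robot across the bracket gap, y left along the bracket. Post at (0, 85) mm; bolt axis along x at y -75, z 64 mm. A yellow nut runner, 40 mm thick, lies on the robot's side of the bracket, x -148..-31 mm, top at z 84 mm.
- gap (a point): Middle of the gap's floor behind the bracket, 14 mm above the table, below the bolt head; axes as the fixture. Blue bracket plate (top 90 mm above the table) at x -31..-21 mm, blue reaction plate (top 80 mm above the table) at x 21..31 mm, both 90 mm wide in y. Gap 42 mm wide in x, open above and at both y ends.
- seat (a point): Centre of the round aluminium seat (34 mm diameter, raised 18 mm over the base plate, 32 mm above the table) at the foot of the locating post. Axes as the fixture. The steel post is 16 mm in diameter and rises 51 mm above this point, its last 9 mm tapering to 6 mm. A ring on the seat has its underside at this point's height.
- post_tip (a point): Top of the locating post, on its axis, 83 mm above the table.
- collar_centre (a point): Centre (half-way up, on the axis) of the loose bright steel collar: a ring of 50 mm outer diameter, 21 mm bore, 18 mm high, 0.14 to 0.26 kg, lying flat on the table. z is its axis. Goes on the post first: home, this point is 9 mm above the seat.
- bushing_centre (a point): Centre (half-way up, on the axis) of the loose red plastic bushing: a ring of 40 mm outer diameter, 21 mm bore, 26 mm high, about 0.05 kg, standing upright on the table. z is its axis. Goes on the post second: home on the collar, this point is 31 mm above the seat.
- head_centre (a point): Centre of the brass hexagon bolt head, mid-gap, 64 mm above the table, on the bolt axis; axes as the fixture, not turning. Head 24 mm across flats, 27.7 across corners, 20 mm long along x, 11 mm clear of each plate. Free on both y sides: pinch it from above, fingers closing along the fixture's y, at any angle of the hexagon.
- bolt (a joint): Angle of the bolt about the fixture's x axis (rad). The nut runner turns it all the time at about 0.1 rad/s with a torque of at most 0.09 N m; a grip of 15 N or more stops it; it turns on when let go.
- jar: Small amber jar, 48 mm diameter, 65 mm high, loose; origin under its base. Leave alone.
- screwdriver: Blue-handled screwdriver lying on the table, loose; origin at its underside, handle to its -x. Leave alone.
- coupon: Flat aluminium test strip 100 x 22 x 5 mm lying on the table, loose; origin at the centre of its underside. Leave alone.
Not all that is in view belongs to the job. Several things look just like the part that bears bushing_centre: the one meant starts farthest from the robot's base.

How it is judged:
On the way, in this order (a step that is already met when the one before it is completed fails the run):
1. the collar is fully home on the seat and released, the bushing not yet on the post (horizontal distance between collar_centre and seat below 0.004 m and z of collar_centre in the frame of seat between 0.007 and 0.011 m and angle between collar_centre's own z axis and vertical below 0.08 rad and contact force between the fingers and collar below 0.3 N and contact force between the fingers and bushing below 0.3 N and horizontal distance between bushing_centre and seat above 0.03 m), for 0.2 s.
2. the bushing is fully home on the collar and released (horizontal distance between each of collar_centre, bushing_centre and seat below 0.004 m and z of collar_centre in the frame of seat between 0.007 and 0.011 m and angle between each of collar_centre, bushing_centre's own z axis and vertical below 0.08 rad and z of bushing_centre in the frame of seat between 0.029 and 0.033 m and contact force between the fingers and collar below 0.3 N and contact force between the fingers and bushing below 0.3 N), for 0.2 s.
At the end, for the whole second after the job is handed in: Collar on the seat, bushing on the collar, both round the post, flat, within 2 mm of home, untouched and at rest; the fingers straddle the bolt head (grasp point within 22 mm of its centre), press on it with over 6 N, and the bolt does not turn (under 0.02 rad/s), through the last second (all of step 2 and linear speed of each of collar, bushing below 0.02 m/s and contact force between the fingers and bolt above 6 N and distance between the grasp point and head_centre below 0.022 m and velocity of joint bolt between -0.02 and 0.02 rad/s); the arm keeps its last pose, push and grip.
It fails at once if the jar is pushed more than 30 mm from its place (distance of jar from where it was at the start of the episode above 0.03 m).
It fails at once if the screwdriver is pushed more than 30 mm from its place (distance of screwdriver from where it was at the start of the episode above 0.03 m).
It fails at once if the coupon is pushed more than 30 mm from its place (distance of coupon from where it was at the start of the episode above 0.03 m).
It also fails if it takes over 64 s, if anything falls off the work surface, if the arm or the gripper's body presses on something with over 40 N, if the wrist force passes 120 N, or if a joint passes its speed limit or range.

## Working session

There is one attempt and no reset: what is moved stays moved. The work goes in short steps, Python scripts to look and compute and a tool call to move; the robot and the scene stay as the last step left them, time stands still between calls to the robot, and variables do not carry over. Pictures are saved under pics/ and viewed, and the job is handed in when it is done.

Besides the shell and the picture viewer there is one more tool, called after "Call:" in YAML: its name, and indented under it one key for each argument. carry_out: Moves the arm, as the interface text tells. Its arguments: {"type":"object","properties":{"motion":{"type":"string"},"newtons":{"type":"number"}},"required":["motion"]}

```bash
ls; mkdir -p pics; python3 - <<'E'
from bench import r, grab_frame, camera_params
import cv2
print(r.get_obs())
for n in("scene","top","wrist"):
    p=camera_params(n);print(n,p)
    cv2.imwrite(f"pics/{n}0.png",grab_frame(n)[:,:,::-1])
print(r.grip_point_offset)
E
```

```text
pics
{'clock': 0.0, 'joints': array([ 1.10592153,  0.47776553,  0.02235467,  1.55646001, -0.01150135,
        1.10930218, -0.08311852]), 'qvel': array([ 8.78808211e-04, -1.05707790e-03,  6.90633895e-05, -6.16246242e-04,
       -1.50551161e-03,  1.41402998e-03,  2.08488647e-04]), 'tau': array([ 1.79745521e-04, -5.96456695e+01,  1.60764646e+00, -2.81197786e+01,
        1.23492029e-02,  9.44642583e-03,  1.43597390e-05]), 'tcp_pos': array([ 0.23551563, -0.63194407,  0.23034558]), 'orientation': array([-3.09002172e+00, -5.57125980e-01,  7.16670478e-04]), 'contact_force': array([-0.52213   ,  0.02899204, -0.40674248]), 'moment': array([-0.01151675, -0.03242233,  0.03296952]), 'grip_width': 0.0855908669797053}
scene {'fx': 439.62415661363957, 'fy': 439.62415661363957, 'cx': 319.50178930724826, 'cy': 244.32750560729963, 'eye': array([1.04623063, 0.58901997, 0.5725621 ]), 'attitude': array([-0.85307949, -2.33323459,  1.32554079])}
top {'fx': 610.8899287696303, 'fy': 610.8899287696303, 'cx': 323.03229753619604, 'cy': 248.58550515457017, 'eye': array([ 0.43828136, -0.02332131,  1.59342708]), 'attitude': array([-2.15085245,  2.18737329, -0.08890052])}
wrist {'fx': 384.2641409709361, 'fy': 384.2641409709361, 'cx': 319.32571558570976, 'cy': 245.39371183279482, 'eye': array([ 0.30522559, -0.60784086,  0.37329864]), 'attitude': array([ 2.37264779, -1.6493216 , -0.24435063])}
0.0187
```

View pics/scene0.png

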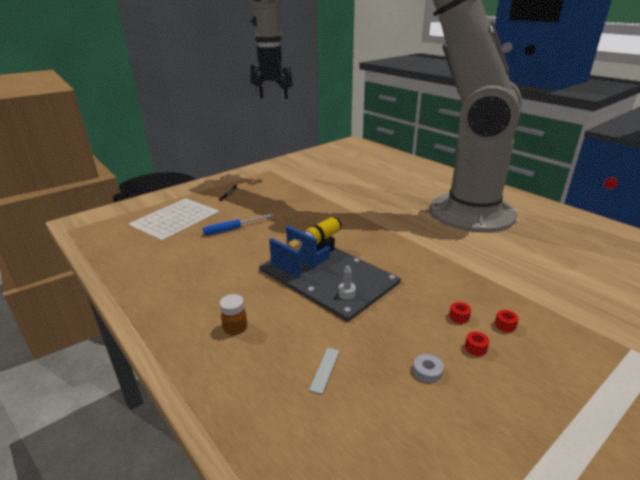

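View pics/top0.png

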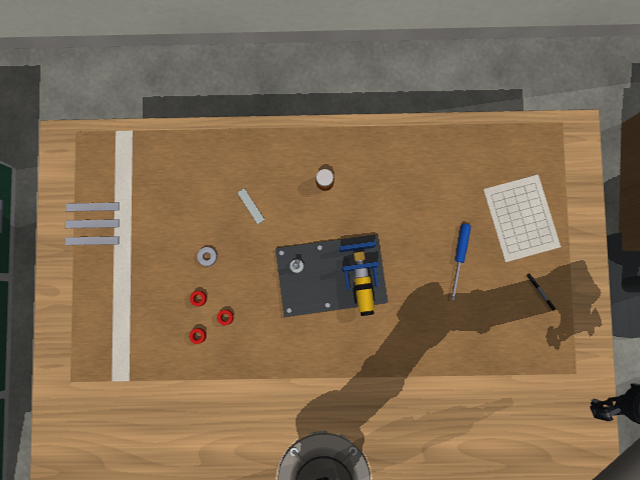

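View pics/wrist0.png

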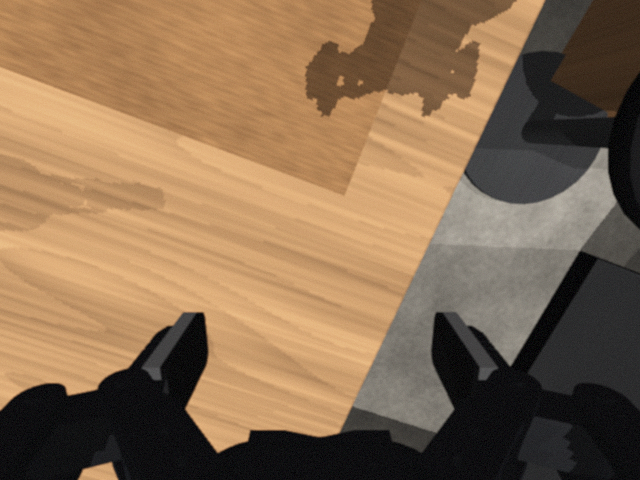

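The scene shows the collar at (428,368) and three red rings at (460,312), (506,321) and (477,344). In the top view the collar is at (206,256), the rings are at (199,298), (225,317) and (198,336), the post is at (296,266) and the runner at (364,295). The farthest ring from the base (323,470) looks like (199,298). I'll measure next.

```bash
cat > h.py <<'E'
import numpy as np, cv2
from scipy.spatial.transform import Rotation as R
from bench import r, grab_frame, camera_params
def ray(p,uv):
    d=np.array([(uv[0]-p['cx'])/p['fx'],(uv[1]-p['cy'])/p['fy'],1.]); return R.from_rotvec(p['attitude']).apply(d)
def onz(p,uv,z):
    d=ray(p,uv); return p['eye']+d*(z-p['eye'][2])/d[2]
def proj(p,X):
    c=R.from_rotvec(p['attitude']).inv().apply(np.asarray(X)-p['eye']); return np.array([p['cx']+p['fx']*c[0]/c[2],p['cy']+p['fy']*c[1]/c[2]])
def two(p1,u1,p2,u2):
    d1,d2=ray(p1,u1),ray(p2,u2); A=np.stack([d1,-d2],1)
    s=np.linalg.lstsq(A,p2['eye']-p1['eye'],rcond=None)[0]
    a,b=p1['eye']+s[0]*d1,p2['eye']+s[1]*d2; return (a+b)/2,np.linalg.norm(a-b)
def blobs(m,lo=30):
    n,l,s,c=cv2.connectedComponentsWithStats(m.astype(np.uint8)); return [(tuple(c[i].round(1)),int(s[i,4]),s[i,:4].tolist()) for i in range(1,n) if s[i,4]>lo]
E
python3 - <<'E'
from h import *
im=cv2.imread('pics/top0.png').astype(int); p=camera_params('top')
b,g,rr=im[...,0],im[...,1],im[...,2]
for n,m,z in(("red",(rr>120)&(g<70)&(b<70),.026),):
    for c,a,bx in blobs(m):
        X=onz(p,c,z*.6);print(n,c,a,bx,X.round(4),np.hypot(*X[:2]))
m=(abs(rr-b)<40)&(b>110); 
for c,a,bx in blobs(m[150:350,150:400]): 
    c=(c[0]+150,c[1]+150);print('grey',c,a,bx,onz(p,c,.018).round(4), onz(p,c,.083).round(4))
dark=(im.max(2)<75)
for c,a,bx in blobs(dark[220:330,260:400],500):print('plate',c,a,bx)
mm=np.zeros(dark.shape,np.uint8);mm[225:325,265:395]=dark[225:325,265:395]
cs,_=cv2.findContours(mm,0,2);c=max(cs,key=cv2.contourArea);rc=cv2.minAreaRect(c);print(rc)
for q in cv2.boxPoints(rc):print(q,onz(p,q,.014).round(4))
crop=cv2.imread('pics/top0.png')[220:350,170:400];cv2.imwrite('pics/c1.png',cv2.resize(crop,None,fx=3.4,fy=3.4,interpolation=2))
E
```

```text
red (np.float64(197.1), np.float64(298.1)) 136 [190, 291, 15, 15] [0.4618 0.3189 0.0156] 0.5612403325882909
red (np.float64(224.4), np.float64(317.1)) 137 [217, 310, 16, 15] [0.4119 0.2484 0.0156] 0.48104900736875256
red (np.float64(196.5), np.float64(335.9)) 136 [189, 329, 16, 15] [0.3651 0.3202 0.0156] 0.4856582133764552
grey (np.float64(324.3), np.float64(176.9)) 226 [166, 19, 17, 17] [ 0.7727 -0.0145  0.018 ] [ 0.7589 -0.0149  0.083 ]
grey (np.float64(250.6), np.float64(205.9)) 325 [88, 39, 27, 35] [0.6994 0.1791 0.018 ] [0.6886 0.1708 0.083 ]
grey (np.float64(206.1), np.float64(256.1)) 235 [47, 97, 19, 19] [0.5699 0.2953 0.018 ] [0.5645 0.2822 0.083 ]
grey (np.float64(296.2), np.float64(266.4)) 113 [140, 110, 14, 13] [0.5392 0.062  0.018 ] [0.5351 0.0584 0.083 ]
grey (np.float64(361.2), np.float64(272.2)) 87 [206, 118, 11, 9] [ 0.5214 -0.1056  0.018 ] [ 0.518  -0.1022  0.083 ]
plate (np.float64(66.9), np.float64(55.2)) 5904 [16, 14, 111, 83]
((330.8399658203125, 274.86737060546875), (69.71807861328125, 103.89816284179688), 82.26641082763672)
[274.67252 247.31602] [0.5901 0.1176 0.014 ]
[377.62564 233.33476] [ 0.622  -0.1507  0.014 ]
[387.00742 302.4187 ] [ 0.4427 -0.1704  0.014 ]
[284.0543  316.39996] [0.4112 0.095  0.014 ]
```

View pics/c1.png

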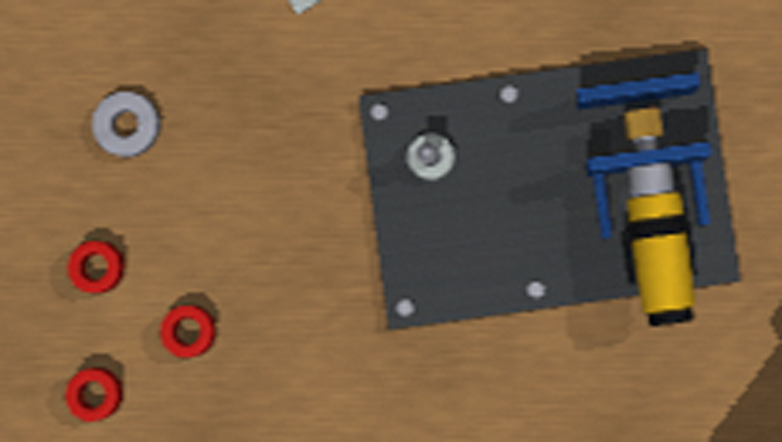

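```bash
cat >> h.py <<'E'
YAW=0.12
def plan(x,y,z,yaw=None):
    o=r.get_obs(); M=R.from_rotvec(o['orientation']).as_matrix()
    d=M.T@(np.array([x,y,z])-o['tcp_pos'])*1000
    cur=np.arctan2(-M[0,1],M[1,1])  # yaw of tool y
    # want tool -y along fixture +y : yaw of tool y = YAW+pi
    dy=((YAW if yaw is None else yaw)+np.pi-cur+np.pi)%(2*np.pi)-np.pi
    print('t',round(o['clock'],2),'tcp',o['tcp_pos'].round(4),'w',round(o['grip_width'],4),'F',o['contact_force'].round(1),'tilt',M[:,2].round(4),'| tool shift mm',d.round(1),'twist',round(-dy,4),'j',o['joints'].round(2))
E
python3 - <<'E'
from h import *
plan(.50,-.25,.23);plan(.57,.295,.2)
print(R.from_rotvec(r.get_obs()['orientation']).as_matrix().round(3))
E
```

```text
t 0.15 tcp [ 0.2356 -0.6321  0.2306] w 0.0854 F [-0.6 -0.1 -0.2] tilt [-6.0e-04  1.2e-03 -1.0e+00] | tool shift mm [ 381.2 -265.6    0.9] twist 0.2368 j [ 1.11  0.48  0.02  1.56 -0.01  1.11 -0.08]
t 0.15 tcp [ 0.2356 -0.6321  0.2306] w 0.0854 F [-0.6 -0.1 -0.2] tilt [-6.0e-04  1.2e-03 -1.0e+00] | tool shift mm [ 637.2 -751.8   31.5] twist 0.2368 j [ 1.11  0.48  0.02  1.56 -0.01  1.11 -0.08]
[[ 0.937  0.349 -0.001]
 [ 0.349 -0.937  0.001]
 [-0.    -0.001 -1.   ]]
```

Call:
carry_out:
  motion: "0 48 -33 0 0; 0 48 -33 0 0; 0 48 -33 0 0; 0 48 -33 0 0; 0 48 -33 0 0; 0 48 -33 0 0; 0 48 -33 0 0; 0 45 -34 0 0"

```text
clock: 1.15
tcp_pos: [0.5011, -0.2494, 0.2313]
orientation: [3.092, 0.558, 0.0]
contact_force: [-0.0, -0.7, -0.9]
grip_width: 0.0856
```

```bash
python3 - <<'E'
from h import *
plan(.57,.20,.22)
E
```

```text
t 1.15 tcp [ 0.5011 -0.2494  0.2313] w 0.0856 F [-0.  -0.7 -0.9] tilt [ 1.e-04 -1.e-04 -1.e+00] | tool shift mm [ 221.6 -397.    11.2] twist 0.2369 j [ 0.49  0.3  -0.17  1.83  0.06  1.02 -0.92]
```

Call:
carry_out:
  motion: "0 28 -50 0 0; 0 28 -50 0 0; 0 28 -50 0 0; 0 28 -50 0 0; 0 28 -50 2 0; 0 28 -50 2 0; 0 28 -50 4 0; 0 26 -47 4 0"

```text
clock: 2.15
tcp_pos: [0.5696, 0.2003, 0.219]
orientation: [3.092, 0.558, -0.0]
contact_force: [1.4, -1.2, 1.0]
grip_width: 0.0854
```

```bash
python3 - <<'E'
from h import *
plan(.51,.285,.2)
p=camera_params('wrist'); cv2.imwrite('pics/w1.png',grab_frame('wrist')[:,:,::-1])
print(p['eye'],proj(p,(.57,.295,.018)),proj(p,(.462,.319,.026)))
E
```

```text
t 2.15 tcp [0.5696 0.2003 0.219 ] w 0.0854 F [ 1.4 -1.2  1. ] tilt [-1.e-04 -1.e-04 -1.e+00] | tool shift mm [ -26.2 -100.2   19. ] twist 0.2369 j [-0.16  0.4  -0.37  1.73  0.16  1.05 -1.79]
[0.63914765 0.22467275 0.36192492] [217.02949453 176.34442837] [158.27803127 277.43871624]
```

View pics/w1.png

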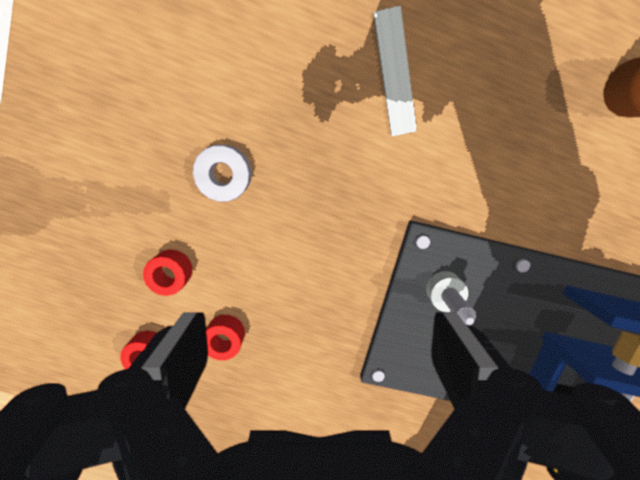

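The wrist view shows the collar at about (221,172), the target bushing at (168,272) with the two lookalikes at (222,338) and (140,350), the post tip at (468,317) and the coupon at (395,70). Refining those now.

```bash
python3 - <<'E'
from h import *
p=camera_params('wrist'); im=cv2.imread('pics/w1.png').astype(int)
b,g,rr=im[...,0],im[...,1],im[...,2]
m=((b>140)&(abs(rr-b)<60)).astype(np.uint8)
m2=m.copy();m2[:,300:]=0;m2[:120]=0;m2[230:]=0
c=max(cv2.findContours(m2,0,2)[0],key=cv2.contourArea);e=cv2.minEnclosingCircle(c);el=cv2.fitEllipse(c);print(e,el)
print('collar',onz(p,el[0],.018),'diam mm',2*e[1]*(p['eye'][2]-.018)/p['fy']*1e3)
red=((rr>130)&(g<80)&(b<80)).astype(np.uint8);red[:,195:]=0;red[310:]=0
cs,hi=cv2.findContours(red,cv2.RETR_CCOMP,cv2.CHAIN_APPROX_NONE)
for c in cs:
    if cv2.contourArea(c)>100: 
        el=cv2.fitEllipse(c);print('red',el,onz(p,el[0],.026),onz(p,el[0],.013))
# post: seat
m3=((b>140)&(abs(rr-b)<60)).astype(np.uint8);
for q in blobs(m3,20):print(q)
cr=im[250:350,410:510].astype(np.uint8);cr2=im[220:320,120:220].astype(np.uint8)
cv2.imwrite('pics/c2.png',cv2.resize(np.hstack([cr,cr2]),None,fx=4,fy=4,interpolation=0))
t=camera_params('top');print('tips px',proj(p,(.541,.0615,.083)),proj(p,(.541,.0615,.032)))
E
```

```text
((220.0, 173.5), 29.517044067382812) ((220.3362579345703, 173.16036987304688), (53.69093322753906, 57.940467834472656), 135.79730224609375)
collar [0.57169727 0.30378927 0.018     ] diam mm 52.817659127132316
red ((164.49114990234375, 275.1834716796875), (36.59136199951172, 42.9306755065918), 111.8984375) [0.4638617  0.32391636 0.026     ] [0.45712558 0.32740556 0.013     ]
red ((163.50550842285156, 276.26092529296875), (19.36972427368164, 21.93933868408203), 127.96098327636719) [0.462477   0.32451219 0.026     ] [0.45568728 0.32802445 0.013     ]
((np.float64(4.0), np.float64(36.0)), 746, [0, 0, 13, 103])
((np.float64(395.4), np.float64(71.2)), 3256, [374, 7, 43, 129])
((np.float64(220.4), np.float64(173.2)), 2099, [192, 146, 57, 56])
((np.float64(422.9), np.float64(242.0)), 148, [416, 236, 15, 13])
((np.float64(523.3), np.float64(265.6)), 81, [519, 261, 10, 10])
((np.float64(446.8), np.float64(292.4)), 644, [430, 278, 39, 34])
((np.float64(466.7), np.float64(316.8)), 142, [458, 308, 17, 17])
((np.float64(378.1), np.float64(376.1)), 113, [372, 371, 13, 11])
((np.float64(630.8), np.float64(397.6)), 25, [627, 396, 8, 6])
tips px [477.23196914 326.22752738] [455.97690122 299.50336586]
```

View pics/c2.png

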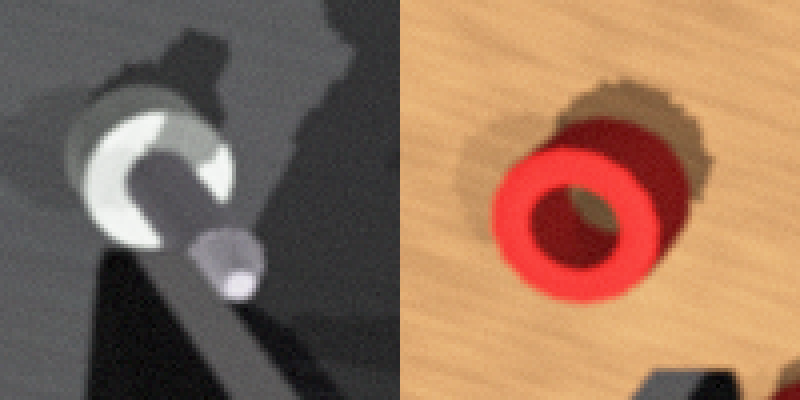

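The arm was still settling between the picture and the pose I read, so I'll take a new picture and save its pose with it.

```bash
cat >> h.py <<'E'
import pickle
def snap(name,cam='wrist'):
    p=camera_params(cam); im=grab_frame(cam)[:,:,::-1].copy(); cv2.imwrite(f'pics/{name}.png',im); pickle.dump(p,open(f'pics/{name}.pkl','wb')); return p,im
E
python3 - <<'E'
from h import *
print(r.get_obs()['tcp_pos'],np.abs(r.get_obs()['qvel']).max())
p,im=snap('w2');im=im.astype(int);print(p['eye'])
b,g,rr=im[...,0],im[...,1],im[...,2]
m=((b>140)&(abs(rr-b)<60)).astype(np.uint8)
m2=m.copy();m2[:,300:]=0;m2[:120]=0;m2[230:]=0
c=max(cv2.findContours(m2,0,2)[0],key=cv2.contourArea);el=cv2.fitEllipse(c);
print('collar',el,onz(p,el[0],.018))
red=((rr>200)&(g<100)&(b<100)).astype(np.uint8);red[:,195:]=0;red[310:]=0
cs,hi=cv2.findContours(red,cv2.RETR_CCOMP,cv2.CHAIN_APPROX_NONE)
for c in cs:
    if cv2.contourArea(c)>100: 
        el=cv2.fitEllipse(c);print('red',el,onz(p,el[0],.026))
for q in blobs(m[200:,350:],20):print((q[0][0]+350,q[0][1]+200),q[1:])
v=cv2.resize(im[250:350,410:510].astype(np.uint8),None,fx=6,fy=6,interpolation=0)
cv2.imwrite('pics/c3.png',v)
print('pred',proj(p,(.541,.0615,.083)),proj(p,(.541,.0615,.032)))
E
```

```text
[0.56849825 0.20968463 0.21879893] 0.1367839920644852
[0.63786095 0.23378762 0.36180022]
collar ((232.68482971191406, 175.4298095703125), (53.71578598022461, 57.36687088012695), 135.45977783203125) [0.57370082 0.29298116 0.018     ]
red ((174.1681365966797, 277.19232177734375), (35.70844268798828, 41.645103454589844), 115.97917175292969) [0.46515169 0.31493221 0.026     ]
red ((174.0900421142578, 277.7774658203125), (21.219697952270508, 24.32652473449707), 119.63874053955078) [0.46455333 0.31485087 0.026     ]
(np.float64(433.7), np.float64(246.0)) (147, [77, 40, 14, 13])
(np.float64(533.8), np.float64(270.7)) (80, [179, 66, 11, 10])
(np.float64(457.3), np.float64(296.0)) (615, [91, 82, 38, 34])
(np.float64(476.5), np.float64(322.4)) (155, [117, 113, 20, 17])
(np.float64(386.6), np.float64(379.5)) (108, [31, 174, 12, 11])
pred [477.23196914 326.22752738] [455.97690122 299.50336586]
```

View pics/c3.png

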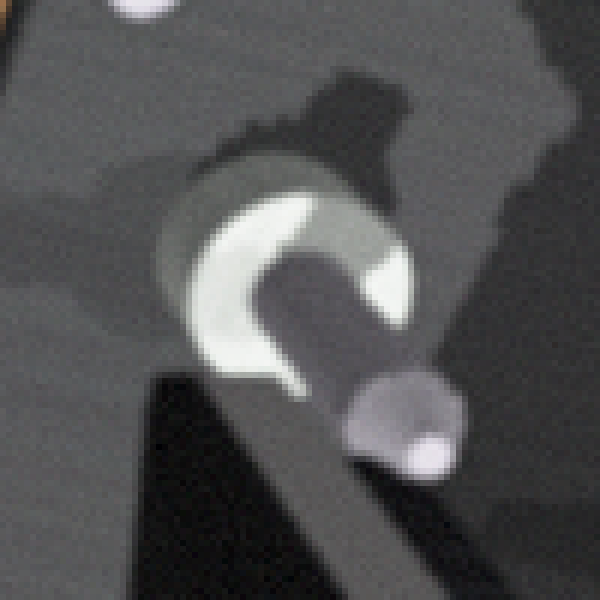

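```bash
python3 - <<'E'
from h import *
grab_frame('top')
print(r.get_obs()['tcp_pos'],np.abs(r.get_obs()['qvel']).max())
p,im=snap('w3');im=im.astype(int);print(p['eye'])
b,g,rr=im[...,0],im[...,1],im[...,2]
m=((b>140)&(abs(rr-b)<60)).astype(np.uint8)
m2=m.copy();m2[:,300:]=0;m2[:120]=0;m2[230:]=0
c=max(cv2.findContours(m2,0,2)[0],key=cv2.contourArea);el=cv2.fitEllipse(c);
print('collar',el,onz(p,el[0],.018))
red=((rr>200)&(g<100)&(b<100)).astype(np.uint8);red[:,195:]=0;red[310:]=0
cs,hi=cv2.findContours(red,cv2.RETR_CCOMP,cv2.CHAIN_APPROX_NONE)
for c in cs:
    if cv2.contourArea(c)>100: 
        el=cv2.fitEllipse(c);print('red',el,onz(p,el[0],.026))
tip=((b>195)&(abs(rr-b)<60))
for q in blobs(tip[300:350,460:500],5):u=(q[0][0]+460,q[0][1]+300);print('tip',u,q[1:],onz(p,u,.083))
plan(.51,.285,.2)
v=cv2.resize(im[250:350,410:510].astype(np.uint8),None,fx=6,fy=6,interpolation=0)
cv2.imwrite('pics/c4.png',v)
print('pred',proj(p,(.541,.0615,.083)),proj(p,(.541,.0615,.032)))
E
```

```text
[0.56856991 0.20245247 0.21868102] 0.05929718073236295
[0.63815628 0.22702157 0.3615277 ]
collar ((223.65440368652344, 172.28909301757812), (53.84653091430664, 57.944358825683594), 135.33384704589844) [0.5736971  0.29298439 0.018     ]
red ((165.80087280273438, 274.6820373535156), (36.07062530517578, 41.887569427490234), 115.8332748413086) [0.46524029 0.31491877 0.026     ]
red ((165.66903686523438, 275.2721862792969), (21.160690307617188, 24.446781158447266), 120.58634948730469) [0.46462041 0.3148891  0.026     ]
tip (np.float64(472.2), np.float64(321.6)) (37, [9, 19, 8, 6]) [0.54259202 0.05905568 0.083     ]
t 2.35 tcp [0.5691 0.1995 0.2187] w 0.0854 F [-0.1 -0.2  0.3] tilt [-1.1e-03 -2.0e-04 -1.0e+00] | tool shift mm [ -25.2 -100.8   18.8] twist 0.2394 j [-0.16  0.4  -0.37  1.73  0.16  1.05 -1.79]
pred [468.5776736  322.29449135] [448.27868404 295.94968423]
```

View pics/c4.png

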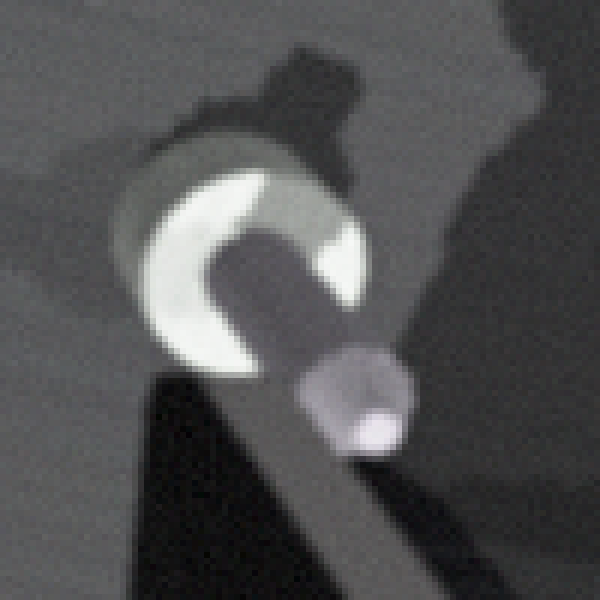

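```bash
python3 - <<'E'
from h import *
plan(.5737,.2930,.06)
E
```

```text
t 2.35 tcp [0.5691 0.1995 0.2187] w 0.0854 F [-0.1 -0.2  0.3] tilt [-1.1e-03 -2.0e-04 -1.0e+00] | tool shift mm [ 37.4 -85.8 158.7] twist 0.2394 j [-0.16  0.4  -0.37  1.73  0.16  1.05 -1.79]
```

Call:
carry_out:
  motion: "0 10 -25 30 0; 0 13 -30 40 0; 0 10 -20 36 0; 0 4 -11 25 0; 0 0 0 20 0.12; 0 0 0 8 0.12; 0 0 0 0 0; 0 0 0 0 0"

```text
clock: 3.35
tcp_pos: [0.5749, 0.2909, 0.0609]
orientation: [3.136, 0.185, 0.001]
contact_force: [-0.6, 0.6, 0.4]
grip_width: 0.0852
```

```bash
python3 - <<'E'
from h import *
plan(.5737,.2930,.0)
p,im=snap('w4');print(proj(p,(.5737,.2930,.018)))
E
```

```text
t 3.35 tcp [0.5749 0.2909 0.0609] w 0.0852 F [-0.6  0.6  0.4] tilt [ 9.e-04 -2.e-04 -1.e+00] | tool shift mm [-1.  -2.2 60.9] twist -0.0023 j [-0.37  0.63 -0.27  1.74  0.23  0.79 -2.2 ]
[311.64957464 280.08134218]
```

View pics/w4.png

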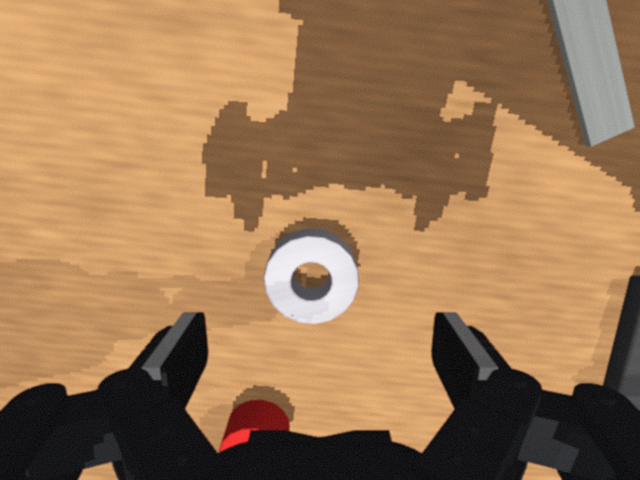

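Call:
carry_out:
  motion: "0 -1 -2 15 0; 0 0 0 20 0; 0 0 0 15 0; 0 0 0 7 0; 0 0 0 2 0; 0.5 0 0 0 0; 0.7 0 0 0 0; 0.9 0 0 0 0"
  newtons: 40

```text
clock: 4.4
tcp_pos: [0.5735, 0.2942, 0.0024]
orientation: [-3.136, -0.183, -0.002]
contact_force: [-1.5, -0.6, 4.3]
grip_width: 0.0483
```

```bash
python3 - <<'E'
from h import *
plan(.5737,.2930,.0)
p,im=snap('w5')
E
```

```text
t 4.4 tcp [0.5735 0.2942 0.0024] w 0.0483 F [-1.5 -0.6  4.3] tilt [ 1.2e-03  7.0e-04 -1.0e+00] | tool shift mm [0.1 1.2 2.4] twist -0.0032 j [-0.39  0.71 -0.25  1.76  0.26  0.7  -2.23]
```

View pics/w5.png

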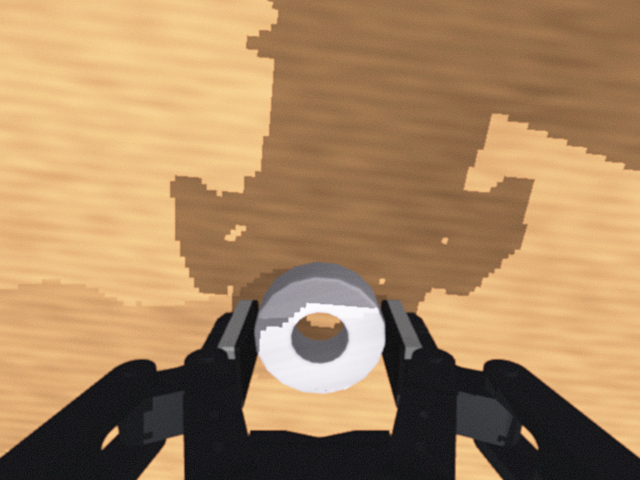

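```bash
python3 - <<'E'
from h import *
p=pickle.load(open('pics/w5.pkl','rb'));im=cv2.imread('pics/w5.png').astype(int)
b,g,rr=im[...,0],im[...,1],im[...,2]
m=((b>85)&(abs(rr-b)<50)).astype(np.uint8);m[:,:258]=0;m[:,384:]=0;m[:255]=0;m[400:]=0
m=cv2.morphologyEx(m,cv2.MORPH_OPEN,np.ones((3,3)))
c=max(cv2.findContours(m,0,2)[0],key=cv2.contourArea);print(cv2.boundingRect(c))
# bottom edge of top rim and left/right give centre
x,y,w,h=cv2.boundingRect(c)
print('near rim pt',onz(p,(320,y+h),.018))
plan(.5426,.0591,.125)
E
```

```text
(258, 262, 126, 132)
near rim pt [0.54851642 0.28931518 0.018     ]
t 4.45 tcp [0.5735 0.2942 0.0024] w 0.0487 F [-1.  -1.2  6.8] tilt [ 1.3e-03  7.0e-04 -1.0e+00] | tool shift mm [ -57.9  229.8 -122.8] twist -0.0031 j [-0.39  0.71 -0.25  1.76  0.26  0.7  -2.23]
```

Call:
carry_out:
  motion: "0.9 0 0 -20 0; 0.9 0 0 -40 0; 0.9 -20 35 -45 0; 0.9 -28 55 -18 0; 0.9 -28 55 0 0; 0.9 -22 50 0 0; 0.9 -10 25 0 0; 0.9 -2 10 0 0"

```text
clock: 5.45
tcp_pos: [0.4908, 0.0523, 0.1246]
orientation: [3.136, 0.179, 0.001]
contact_force: [0.8, -0.1, -2.5]
grip_width: 0.0482
```

Call:
carry_out:
  motion: "0.9 0 0 0 0; 0.9 0 0 0 0; 0.9 0 0 0 0; 0.9 0 0 0 0; 0.9 0 0 0 0; 0.9 0 0 0 0; 0.9 0 0 0 0; 0.9 0 0 0 0"

```text
clock: 6.45
tcp_pos: [0.4912, 0.0541, 0.1238]
orientation: [3.136, 0.183, 0.0]
contact_force: [0.1, -0.6, -3.5]
grip_width: 0.0486
```

```bash
python3 - <<'E'
from h import *
plan(.5426,.0591,.125)
p,im=snap('w6');print(proj(p,(.5426,.0591,.083)),proj(p,(.5426,.0591,.032)))
E
```

```text
t 6.45 tcp [0.4912 0.0541 0.1238] w 0.0486 F [ 0.1 -0.6 -3.5] tilt [ 1.e-04 -0.e+00 -1.e+00] | tool shift mm [51.7  1.  -1.2] twist -0.0033 j [ 0.01  0.34 -0.29  2.06  0.14  0.76 -1.82]
[317.67330437 178.33388882] [317.87738597 167.92987262]
```

View pics/w6.png

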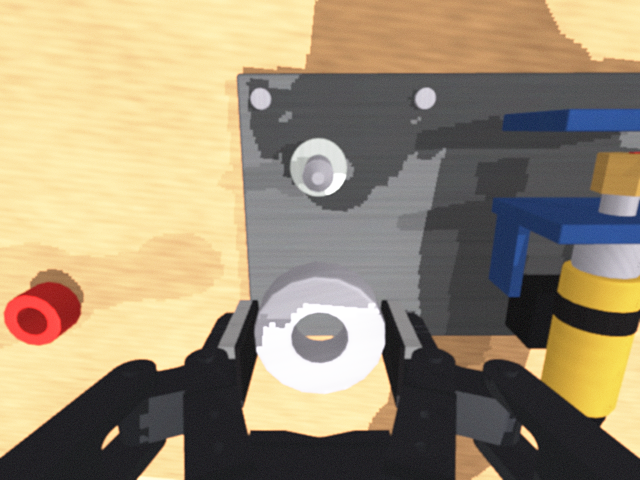

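Call:
carry_out:
  motion: "0.9 12 0 0 0; 0.9 20 -1 0 0; 0.9 14 0 0 0; 0.9 5 0 0 0; 0.9 1 0 0 0; 0.9 0 0 0 0; 0.9 0 0 8 0; 0.9 0 0 12 0"

```text
clock: 7.5
tcp_pos: [0.5426, 0.0611, 0.1033]
orientation: [3.136, 0.183, 0.001]
contact_force: [-0.5, -0.7, -3.0]
grip_width: 0.0485
```

```bash
python3 - <<'E'
from h import *
plan(.5425,.0607,.0344)
snap('s1','scene'); im=cv2.imread('pics/s1.png')
q=proj(camera_params('scene'),(.5425,.0607,.083)).astype(int);cv2.imwrite('pics/s1c.png',cv2.resize(im[q[1]-60:q[1]+60,q[0]-70:q[0]+70],None,fx=5,fy=5))
E
```

```text
t 7.5 tcp [0.5426 0.0611 0.1033] w 0.0485 F [-0.5 -0.7 -3. ] tilt [ 5.e-04 -0.e+00 -1.e+00] | tool shift mm [-0.2  0.4 68.9] twist -0.0033 j [-0.01  0.44 -0.27  1.96  0.17  0.76 -1.83]
```

View pics/s1c.png

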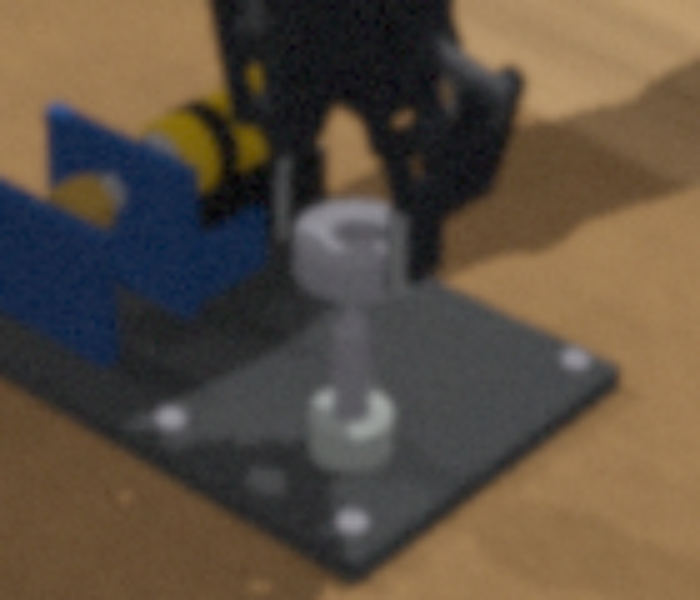

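The collar is above the post and in line with it (crop x about 350 for both). Now lowering it.

Call:
carry_out:
  motion: "0.9 0 0 10 0; 0.9 0 0 12 0; 0.9 0 0 12 0; 0.9 0 0 12 0; 0.9 0 0 9 0; 0.9 0 0 5 0; 0.9 0 0 2 0; 0.9 0 0 0 0"

```text
clock: 8.55
tcp_pos: [0.5428, 0.0613, 0.0419]
orientation: [3.136, 0.183, 0.0]
contact_force: [1.1, 0.2, -3.2]
grip_width: 0.0488
```

```bash
python3 - <<'E'
from h import *
plan(.5425,.0607,.0344)
E
```

```text
t 8.55 tcp [0.5428 0.0613 0.0419] w 0.0488 F [ 1.1  0.2 -3.2] tilt [ 3.e-04  0.e+00 -1.e+00] | tool shift mm [-0.4  0.5  7.5] twist -0.0031 j [-0.03  0.54 -0.25  1.99  0.21  0.64 -1.87]
```

Call:
carry_out:
  motion: "0.9 0 0 3 0; 0.9 0 0 2 0; 0.9 0 0 2 0; 0.9 0 0 1 0; 0.9 0 0 0 0; 0.9 0 0 0 0; 0.9 0 0 0 0; 0.9 0 0 0 0"

```text
clock: 9.55
tcp_pos: [0.5427, 0.0612, 0.0344]
orientation: [3.136, 0.183, 0.0]
contact_force: [-3.3, -0.7, 5.4]
grip_width: 0.0488
```

Call:
carry_out:
  motion: "0.6 0 0 0 0; 0.3 0 0 0 0; 0 0 0 0 0; 0 0 0 0 0; 0 0 0 -15 0; 0 0 0 -30 0; 0 0 0 -40 0; 0 -40 0 -10 0"

```text
clock: 10.55
tcp_pos: [0.5068, 0.0576, 0.1326]
orientation: [-3.135, -0.183, -0.013]
contact_force: [-0.6, 0.6, -0.6]
grip_width: 0.0855
```

```bash
python3 - <<'E'
from h import *
plan(.465,.315,.12)
snap('s2','scene'); im=cv2.imread('pics/s2.png')
q=proj(camera_params('scene'),(.5425,.0607,.083)).astype(int);a=cv2.resize(im[q[1]-40:q[1]+50,q[0]-50:q[0]+50],None,fx=5,fy=5)
p,w=snap('w7');cv2.imwrite('pics/s2c.png',a)
E
```

```text
t 10.55 tcp [0.5068 0.0576 0.1326] w 0.0855 F [-0.6  0.6 -0.6] tilt [ 0.0082  0.002  -1.    ] | tool shift mm [ -11.7 -260.5   12.8] twist -0.0035 j [ 0.01  0.35 -0.29  2.03  0.14  0.78 -1.82]
```

View pics/s2c.png

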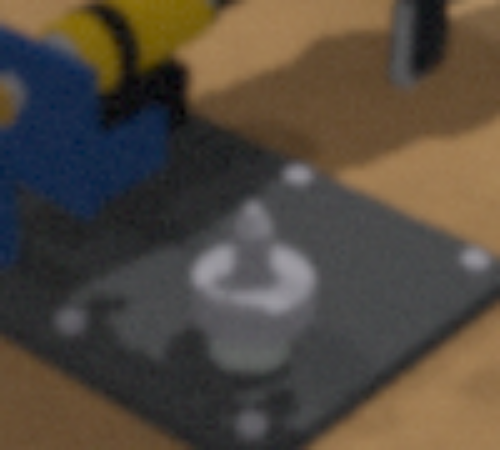

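View pics/w7.png

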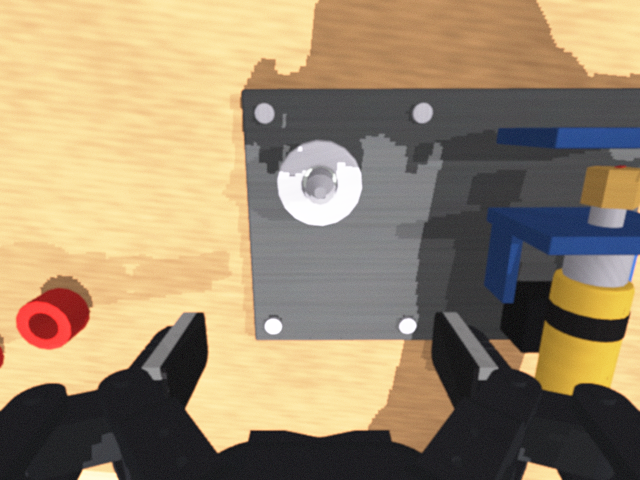

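The collar is flat on the seat with the post through it, at wrist-image (320,182). The target bushing is next.

Call:
carry_out:
  motion: "0 0 -20 0 0; 0 -2 -50 0 0; 0 -2 -55 0 0; 0 -2 -55 0 0; 0 -2 -45 10 0; 0 -2 -25 10 0; 0 -2 -10 10 0; 0 0 0 10 0"

```text
clock: 11.65
tcp_pos: [0.4608, 0.3133, 0.0884]
orientation: [3.136, 0.184, 0.0]
contact_force: [0.2, -1.2, 0.3]
grip_width: 0.085
```

Call:
carry_out:
  motion: "0 0 0 0 0; 0 0 0 0 0; 0 0 0 0 0; 0 0 0 0 0; 0 0 0 0 0; 0 0 0 0 0; 0 0 0 0 0; 0 0 0 0 0"

```text
clock: 12.65
tcp_pos: [0.4607, 0.3134, 0.0888]
orientation: [3.136, 0.183, -0.0]
contact_force: [0.7, -1.1, 0.1]
grip_width: 0.0853
```

```bash
python3 - <<'E'
from h import *
plan(.465,.317,.0)
p,im=snap('w8');print(proj(p,(.465,.315,.026)))
im=im.astype(int);b,g,rr=im[...,0],im[...,1],im[...,2]
red=((rr>200)&(g<110)&(b<110)).astype(np.uint8)
cs,hi=cv2.findContours(red,cv2.RETR_CCOMP,cv2.CHAIN_APPROX_NONE)
for c in cs:
    if cv2.contourArea(c)>100: 
        el=cv2.fitEllipse(c);print('red',el,onz(p,el[0],.026))
E
```

```text
t 12.65 tcp [0.4607 0.3134 0.0888] w 0.0853 F [ 0.7 -1.1  0.1] tilt [-0. -0. -1.] | tool shift mm [ 4.7 -3.1 88.8] twist -0.0031 j [-0.44  0.49 -0.34  1.94  0.23  0.75 -2.37]
[314.18111034 257.84237183]
red ((294.77679443359375, 399.35302734375), (49.45002365112305, 60.02827835083008), 92.75016021728516) [0.36915821 0.31663902 0.026     ]
red ((294.7469177246094, 399.9486083984375), (29.62578773498535, 34.410762786865234), 93.5893325805664) [0.36870723 0.31661404 0.026     ]
red ((414.5273742675781, 347.8355407714844), (50.17782974243164, 52.963890075683594), 34.06147766113281) [0.41459968 0.24787257 0.026     ]
red ((313.68865966796875, 258.2738037109375), (63.15935134887695, 68.05338287353516), 88.96250915527344) [0.46471241 0.31524758 0.026     ]
red ((313.6788024902344, 259.065185546875), (36.652408599853516, 38.94188690185547), 92.5453872680664) [0.4642425  0.31520048 0.026     ]
```

View pics/w8.png

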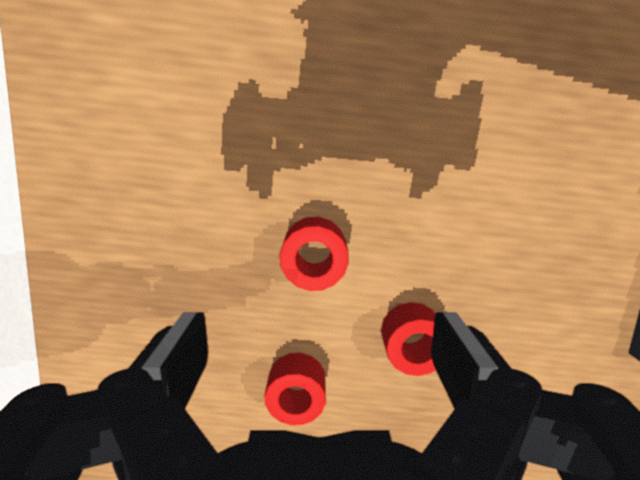

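The target bushing is at (314,258), which works out to (0.4645, 0.3152), the farthest of the three. The decoys at (295,399) and (414,348) are clear of the fingers.

Call:
carry_out:
  motion: "0.2 4 -3 10 0; 0.2 0 0 22 0; 0.2 0 0 22 0; 0.2 0 0 15 0; 0.2 0 0 9 0; 0.2 0 0 3 0; 0.4 0 0 0 0; 0.6 0 0 0 0"
  newtons: 30

```text
clock: 13.7
tcp_pos: [0.4648, 0.3172, 0.0086]
orientation: [-3.136, -0.183, -0.002]
contact_force: [-0.3, 0.0, 1.4]
grip_width: 0.0391
```

Call:
carry_out:
  motion: "0.8 0 0 0 0; 1 0 0 0 0; 1 0 0 0 0; 1 0 0 0 0; 1 0 0 0 0; 1 0 0 0 0; 1 0 0 0 0; 1 0 0 0 0"

```text
clock: 14.7
tcp_pos: [0.4648, 0.3172, 0.0086]
orientation: [-3.136, -0.183, -0.002]
contact_force: [-0.6, -1.5, 6.4]
grip_width: 0.0384
```

```bash
python3 - <<'E'
from h import *
plan(.5426,.0611,.15)
p,im=snap('w9')
im=im.astype(int);b,g,rr=im[...,0],im[...,1],im[...,2]
red=((rr>190)&(g<110)&(b<110)).astype(np.uint8)
cs,hi=cv2.findContours(red,cv2.RETR_CCOMP,cv2.CHAIN_APPROX_NONE)
for c in cs:
    if cv2.contourArea(c)>100: 
        el=cv2.fitEllipse(c);print('red',el,onz(p,el[0],.026))
E
```

```text
t 14.7 tcp [0.4648 0.3172 0.0086] w 0.0384 F [-0.6 -1.5  6.4] tilt [ 1.1e-03  7.0e-04 -1.0e+00] | tool shift mm [  47.6  263.3 -141.5] twist -0.0033 j [-0.48  0.62 -0.29  1.96  0.3   0.6  -2.42]
red ((451.01348876953125, 446.8852844238281), (13.695708274841309, 27.371679306030273), 179.04058837890625) [0.42217517 0.25676639 0.026     ]
red ((321.50567626953125, 339.5121154785156), (84.97010040283203, 93.61399841308594), 70.92557525634766) [0.4649119  0.31470158 0.026     ]
```

View pics/w9.png

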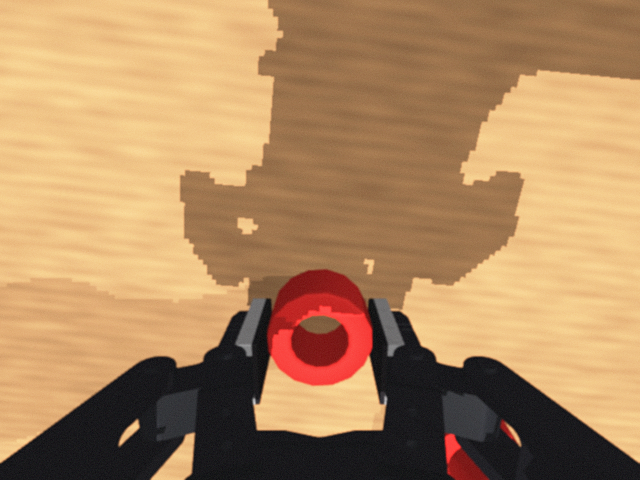

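Call:
carry_out:
  motion: "1 0 0 -20 0; 1 0 0 -40 0; 1 6 25 -40 0; 1 10 55 -20 0; 1 10 58 0 0; 1 10 55 0 0; 1 8 45 0 0; 1 3 18 0 0"

```text
clock: 15.75
tcp_pos: [0.5415, 0.0646, 0.1288]
orientation: [3.136, 0.176, 0.001]
contact_force: [-0.2, 1.2, -1.1]
grip_width: 0.0388
```

Call:
carry_out:
  motion: "1 0 5 0 0; 1 0 1 0 0; 1 0 0 0 0; 1 0 0 0 0; 1 0 0 0 0; 1 0 0 0 0; 1 0 0 0 0; 1 0 0 0 0"

```text
clock: 16.75
tcp_pos: [0.5416, 0.062, 0.1278]
orientation: [3.136, 0.183, 0.0]
contact_force: [0.1, -0.3, -0.1]
grip_width: 0.0388
```

```bash
python3 - <<'E'
from h import *
plan(.5425,.0611,.0586)
snap('s3','scene'); im=cv2.imread('pics/s3.png')
q=proj(camera_params('scene'),(.5425,.0607,.083)).astype(int);cv2.imwrite('pics/s3c.png',cv2.resize(im[q[1]-60:q[1]+60,q[0]-70:q[0]+70],None,fx=5,fy=5))
E
```

```text
t 16.75 tcp [0.5416 0.062  0.1278] w 0.0388 F [ 0.1 -0.3 -0.1] tilt [ 1.e-04 -0.e+00 -1.e+00] | tool shift mm [ 0.8  1.  69.2] twist -0.0033 j [ 0.02  0.41 -0.3   1.95  0.16  0.81 -1.83]
```

View pics/s3c.png

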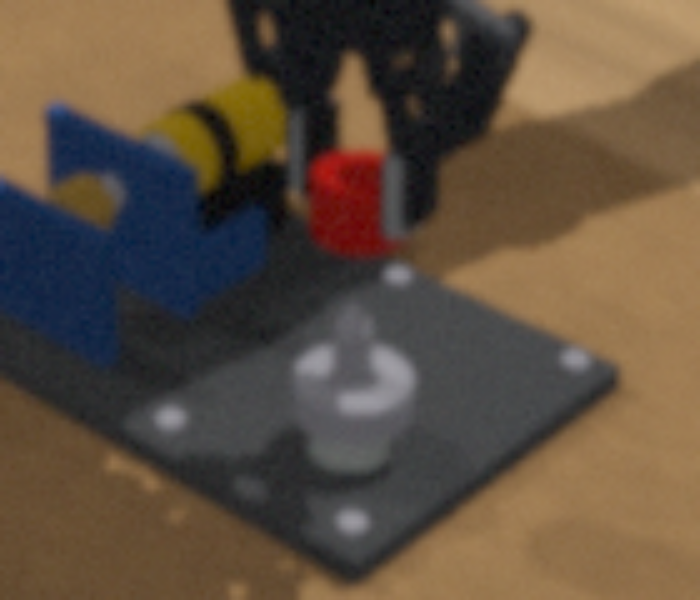

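The bushing (crop x about 353) is over the post (about 352). Lowering.

Call:
carry_out:
  motion: "1 1 1 8 0; 1 0 0 12 0; 1 0 0 12 0; 1 0 0 12 0; 1 0 0 9 0; 1 0 0 5 0; 1 0 0 3 0; 1 0 0 0 0"

```text
clock: 17.8
tcp_pos: [0.5428, 0.0612, 0.0668]
orientation: [3.136, 0.183, 0.0]
contact_force: [0.7, -0.3, -0.7]
grip_width: 0.0387
```

Call:
carry_out:
  motion: "1 0 0 2 0; 1 0 0 2 0; 1 0 0 2 0; 1 0 0 1 0; 1 0 0 1 0; 1 0 0 0 0; 1 0 0 0 0; 1 0 0 0 0"

```text
clock: 18.8
tcp_pos: [0.5427, 0.0612, 0.0588]
orientation: [3.136, 0.183, 0.0]
contact_force: [0.1, 0.4, 0.3]
grip_width: 0.0388
```

Call:
carry_out:
  motion: "1 0 0 0.5 0; 1 0 0 0.5 0; 1 0 0 0 0; 1 0 0 0 0; 1 0 0 0 0; 1 0 0 0 0; 1 0 0 0 0; 1 0 0 0 0"

```text
clock: 19.8
tcp_pos: [0.5428, 0.0612, 0.0586]
orientation: [3.136, 0.183, 0.001]
contact_force: [-1.4, 0.0, 8.0]
grip_width: 0.0389
```

Call:
carry_out:
  motion: "0.6 0 0 0 0; 0.3 0 0 0 0; 0.1 0 0 0 0; 0.1 0 0 0 0; 0.1 0 0 -15 0; 0.1 0 0 -30 0; 0.1 -10 0 -30 0; 0.1 -30 0 -10 0"

```text
clock: 20.8
tcp_pos: [0.505, 0.0572, 0.1458]
orientation: [-3.135, -0.183, -0.009]
contact_force: [-0.3, 0.7, -0.8]
grip_width: 0.0766
```

```bash
python3 - <<'E'
from h import *
snap('s4','scene'); im=cv2.imread('pics/s4.png')
q=proj(camera_params('scene'),(.5425,.0607,.083)).astype(int);a=cv2.resize(im[q[1]-40:q[1]+50,q[0]-60:q[0]+60],None,fx=5,fy=5);cv2.imwrite('pics/s4c.png',a)
p,w=snap('w10')
plan(.5602,-.0974,.13)
print('head pred',proj(p,(.5602,-.0974,.064)))
E
```

```text
t 20.9 tcp [0.5013 0.0562 0.1447] w 0.0768 F [-0.5 -0.1 -0.7] tilt [ 9.e-04 -7.e-04 -1.e+00] | tool shift mm [ 40.5 159.5  14.9] twist -0.003 j [ 0.03  0.33 -0.32  2.02  0.14  0.81 -1.82]
head pred [589.31699243 186.58569239]
```

View pics/s4c.png

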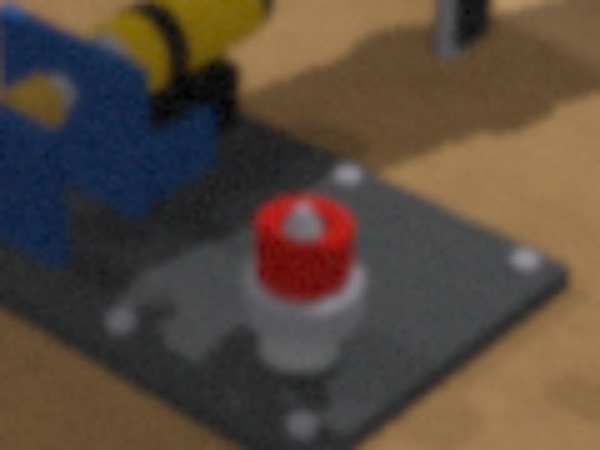

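View pics/w10.png

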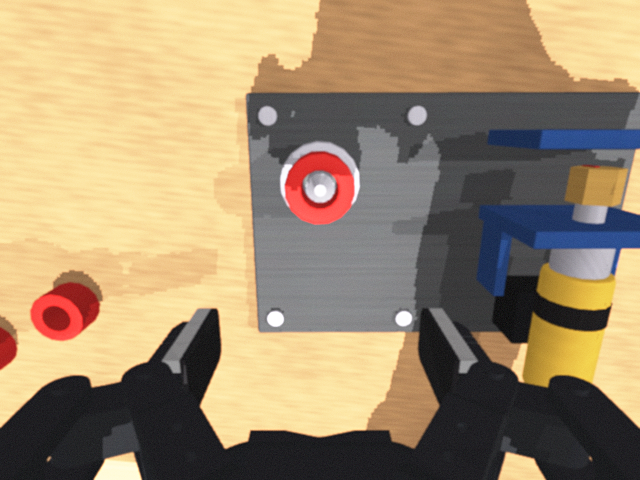

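Both rings are home, with the red bushing on the collar and the post tip showing through at (320,188). Now moving to look at the bolt head.

Call:
carry_out:
  motion: "0.1 0 15 0 0; 0.1 0 30 0 0; 0.1 -2 40 0 0; 0.1 -2 38 0 0; 0.1 -2 22 0 0; 0.1 -2 10 0 0; 0.1 0 2 0 0; 0.1 0 0 0 0"

```text
clock: 21.9
tcp_pos: [0.5135, -0.0995, 0.1427]
orientation: [-3.136, -0.185, 0.0]
contact_force: [-0.4, -0.7, -0.2]
grip_width: 0.0767
```

Call:
carry_out:
  motion: "0.1 0 0 0 0; 0.1 0 0 0 0; 0.1 0 0 0 0; 0.1 0 0 0 0; 0.1 0 0 0 0; 0.1 0 0 0 0; 0.1 0 0 0 0; 0.1 0 0 0 0"

```text
clock: 22.9
tcp_pos: [0.5133, -0.1003, 0.1428]
orientation: [3.136, 0.183, -0.0]
contact_force: [0.1, 0.2, 1.2]
grip_width: 0.0769
```

```bash
python3 - <<'E'
from h import *
p,w=snap('w11')
plan(.5619,-.0976,.045)
print('head pred',proj(p,(.5619,-.0976,.064)),proj(p,(.5619,-.0976,.077)))
c,s=np.cos(.12),np.sin(.12)
for n,x,z in(('br-31',-31,90),('br-21',-21,90),('re21',21,80),('re31',31,80),('headtop-10',-10,77),('headtop+10',10,77)):
    print(n,proj(p,(.5619+(c*x)/1e3,-.0976+s*x/1e3,z/1e3)).round(1))
E
```

```text
t 22.95 tcp [ 0.5133 -0.1004  0.1428] w 0.077 F [0.9 0.2 0.3] tilt [-0. -0. -1.] | tool shift mm [48.6  2.9 97.8] twist -0.0033 j [ 0.29  0.35 -0.26  1.99  0.12  0.82 -1.49]
head pred [321.18701055 175.61008951] [321.33980903 178.40613729]
br-31 [321.7 240.4]
br-21 [321.6 222. ]
re21 [321.3 138.1]
re31 [321.2 117.7]
headtop-10 [321.4 196.8]
headtop+10 [321.3 159.4]
```

View pics/w11.png

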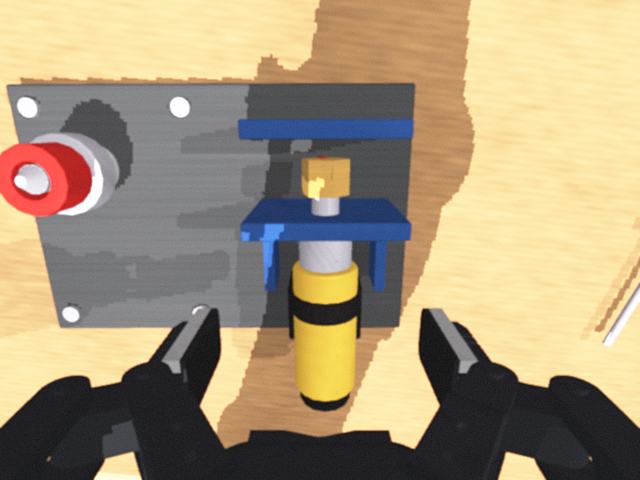

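The head is at (326,177), the bracket's top rows are 222–240 and the reaction plate's rows 118–138, matching the prediction in x. In y the head sits about 1 mm to the right after allowing for the camera's 2 mm bias. Moving over it.

Call:
carry_out:
  motion: "0.1 8 1 0 0; 0.1 14 1 0 0; 0.1 14 1 0 0; 0.1 8 1 0 0; 0.1 4 0 0 0; 0.1 0.5 0 0 0; 0.1 0 0 0 0; 0.1 0 0 0 0"

```text
clock: 23.95
tcp_pos: [0.5616, -0.0987, 0.1428]
orientation: [3.136, 0.183, -0.0]
contact_force: [0.4, 0.4, -0.0]
grip_width: 0.077
```

```bash
python3 - <<'E'
from h import *
p,w=snap('w12')
plan(.5619,-.0985,.045)
snap('s5','scene'); im=cv2.imread('pics/s5.png')
q=proj(camera_params('scene'),(.5619,-.0976,.08)).astype(int);a=cv2.resize(im[q[1]-60:q[1]+50,q[0]-60:q[0]+60],None,fx=5,fy=5);cv2.imwrite('pics/s5c.png',a)
E
```

```text
t 24.0 tcp [ 0.5617 -0.0987  0.1429] w 0.0767 F [ 0.1  0.4 -0.3] tilt [-1.e-04 -1.e-04 -1.e+00] | tool shift mm [ 0.3 -0.2 97.9] twist -0.0033 j [ 0.26  0.42 -0.25  1.88  0.13  0.86 -1.51]
```

View pics/w12.png

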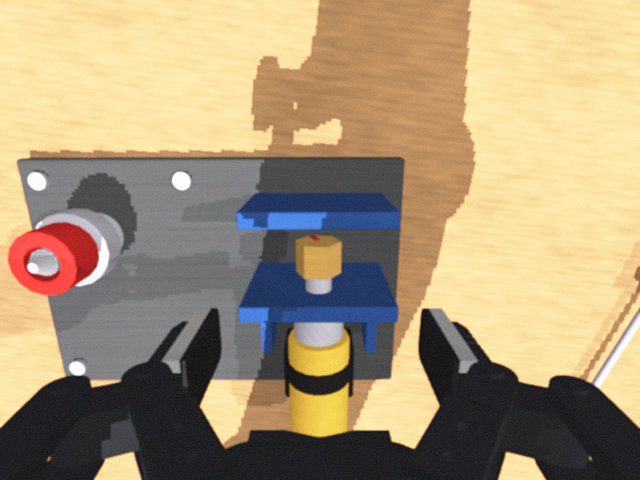

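View pics/s5c.png

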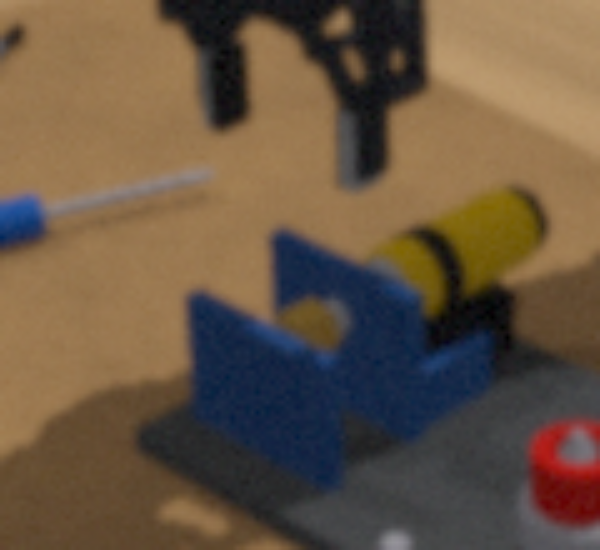

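The head at (318,257) is centred between the pads (collar and bushing sat at 320–321). Going down in two stages.

Call:
carry_out:
  motion: "0.1 0 0 8 0; 0.1 0 0 12 0; 0.1 0 0 12 0; 0.1 0 0 12 0; 0.1 0 0 8 0; 0.1 0 0 3 0; 0.1 0 0 0 0; 0.1 0 0 0 0"

```text
clock: 25.05
tcp_pos: [0.5623, -0.0986, 0.0882]
orientation: [3.136, 0.183, 0.001]
contact_force: [-0.6, -0.1, 0.7]
grip_width: 0.077
```

```bash
python3 - <<'E'
from h import *
p,w=snap('w13')
plan(.5619,-.0985,.045)
snap('s6','scene'); im=cv2.imread('pics/s6.png')
q=proj(camera_params('scene'),(.5619,-.0976,.08)).astype(int);a=cv2.resize(im[q[1]-60:q[1]+50,q[0]-60:q[0]+60],None,fx=5,fy=5);cv2.imwrite('pics/s6c.png',a)
E
```

```text
t 25.1 tcp [ 0.5623 -0.0987  0.0882] w 0.0767 F [ 0.4 -0.6  0.2] tilt [ 8.e-04 -1.e-04 -1.e+00] | tool shift mm [-0.4 -0.2 43.2] twist -0.0033 j [ 0.25  0.49 -0.23  1.91  0.16  0.75 -1.53]
```

View pics/w13.png

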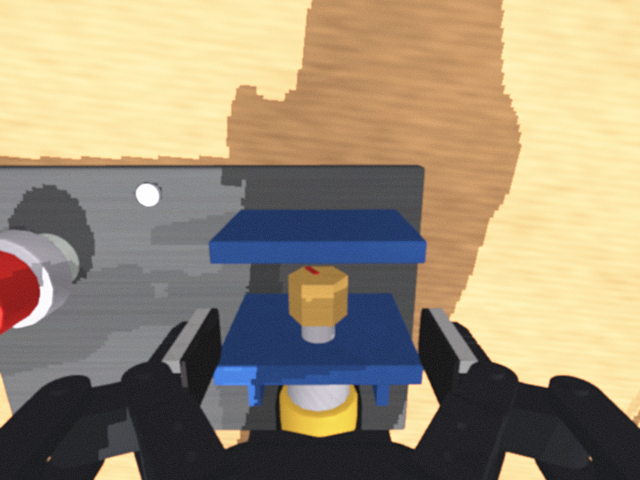

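View pics/s6c.png

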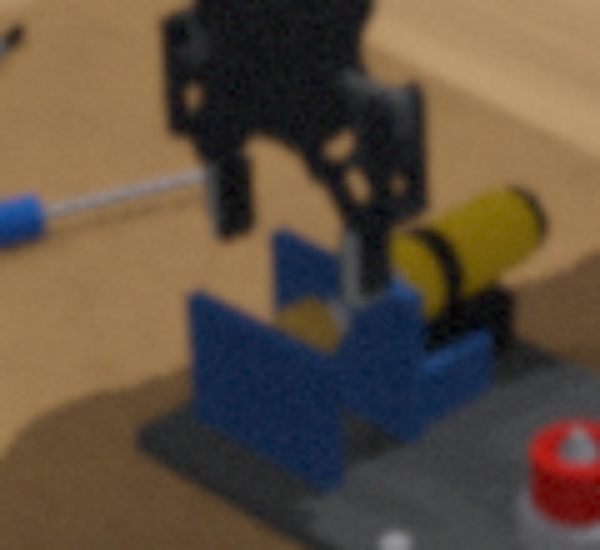

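Call:
carry_out:
  motion: "0.1 0 0 4 0; 0.1 0 0 4 0; 0.1 0 0 4 0; 0.1 0 0 4 0; 0.1 0 0 3 0; 0.1 0 0 1 0; 0.1 0 0 0 0; 0.1 0 0 0 0"

```text
clock: 26.15
tcp_pos: [0.5621, -0.0986, 0.0679]
orientation: [3.136, 0.183, 0.0]
contact_force: [0.1, -0.5, 0.3]
grip_width: 0.0764
```

Call:
carry_out:
  motion: "0.1 0 0 4 0; 0.1 0 0 5 0; 0.1 0 0 5 0; 0.1 0 0 5 0; 0.1 0 0 3 0; 0.1 0 0 1 0; 0.1 0 0 0 0; 0.1 0 0 0 0"

```text
clock: 27.15
tcp_pos: [0.5621, -0.0987, 0.045]
orientation: [3.136, 0.183, 0.001]
contact_force: [0.8, 0.3, 0.1]
grip_width: 0.0768
```

```bash
python3 - <<'E'
from h import *
p,w=snap('w14')
plan(.5619,-.0985,.045)
print(proj(p,(.5619,-.0985,.064)))
E
```

```text
t 27.2 tcp [ 0.5621 -0.0987  0.045 ] w 0.0769 F [-0.5  0.  -0.9] tilt [ 3.e-04 -1.e-04 -1.e+00] | tool shift mm [-0.1 -0.2 -0. ] twist -0.0032 j [ 0.23  0.56 -0.22  1.93  0.19  0.67 -1.55]
[314.26004692 341.78879785]
```

View pics/w14.png

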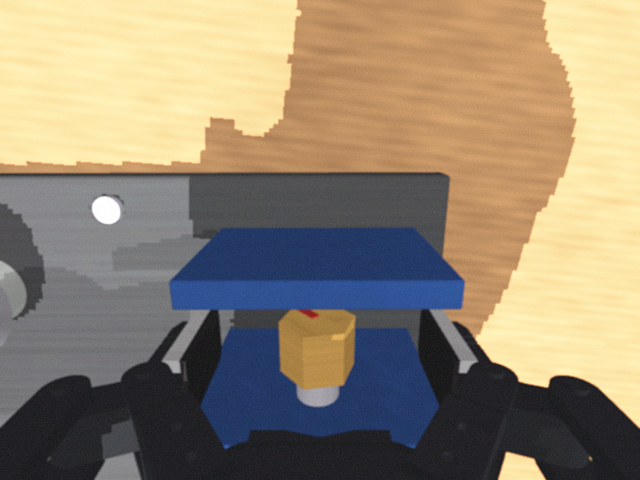

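The head, at (317,345), lies between the pads (mid-column about 320), with no contact force. Closing now.

Call:
carry_out:
  motion: "0.3 0 -1 0 0; 0.5 0 0 0 0; 0.7 0 0 0 0; 0.9 0 0 0 0; 1 0 0 0 0; 1 0 0 0 0; 1 0 0 0 0; 1 0 0 0 0"
  newtons: 40

```text
clock: 28.2
tcp_pos: [0.5619, -0.0979, 0.045]
orientation: [3.136, 0.183, 0.0]
contact_force: [-1.6, -1.0, 5.0]
grip_width: 0.0253
```

Call:
carry_out:
  motion: "1 0 0 0 0; 1 0 0 0 0; 1 0 0 0 0; 1 0 0 0 0; 1 0 0 0 0; 1 0 0 0 0; 1 0 0 0 0; 1 0 0 0 0"

```text
clock: 29.2
tcp_pos: [0.5618, -0.0979, 0.045]
orientation: [3.136, 0.183, 0.0]
contact_force: [-1.4, -1.4, 4.5]
grip_width: 0.0255
```

```bash
python3 - <<'E'
from h import *
p,w=snap('w15')
plan(.5619,-.0985,.045)
snap('s7','scene'); im=cv2.imread('pics/s7.png')
q=proj(camera_params('scene'),(.5519,-.02,.06)).astype(int);a=cv2.resize(im[q[1]-60:q[1]+60,q[0]-80:q[0]+80],None,fx=5,fy=5);cv2.imwrite('pics/s7c.png',a)
E
```

```text
t 29.25 tcp [ 0.5619 -0.0979  0.045 ] w 0.0253 F [-1.9 -1.4  5.8] tilt [ 2.e-04 -3.e-04 -1.e+00] | tool shift mm [-0.   0.6  0. ] twist -0.0034 j [ 0.23  0.56 -0.22  1.94  0.19  0.67 -1.56]
```

View pics/w15.png

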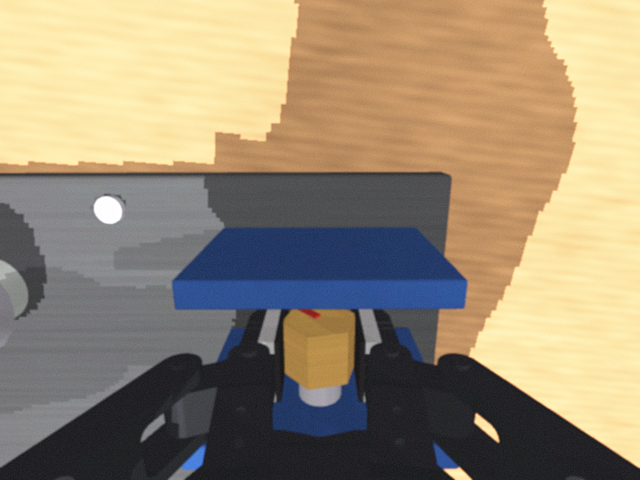

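View pics/s7c.png

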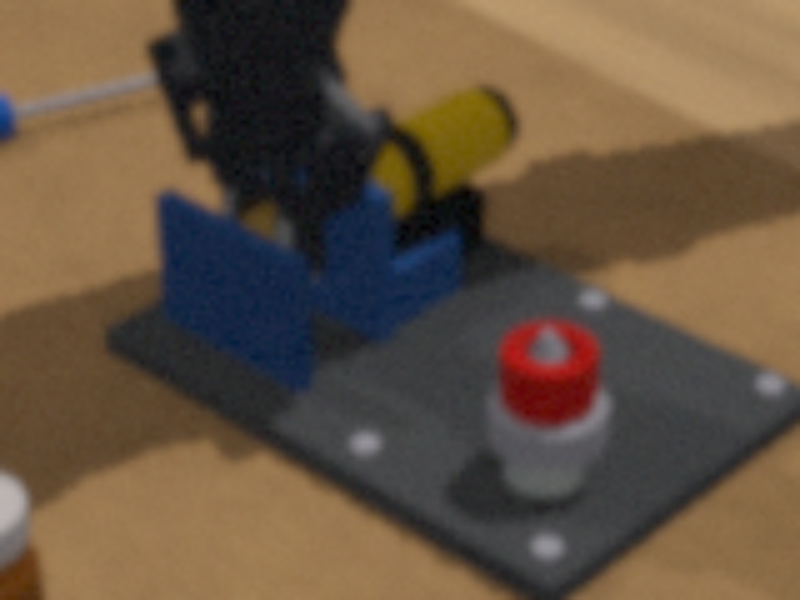

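Call:
carry_out:
  motion: "1 0 0 0 0; 1 0 0 0 0; 1 0 0 0 0; 1 0 0 0 0; 1 0 0 0 0; 1 0 0 0 0; 1 0 0 0 0; 1 0 0 0 0"

```text
clock: 30.3
tcp_pos: [0.5619, -0.0979, 0.045]
orientation: [3.136, 0.183, 0.0]
contact_force: [-2.2, -2.0, 5.5]
grip_width: 0.0251
```

Call:
carry_out:
  motion: "1 0 0 0 0; 1 0 0 0 0; 1 0 0 0 0; 1 0 0 0 0; 1 0 0 0 0; 1 0 0 0 0; 1 0 0 0 0; 1 0 0 0 0"

```text
clock: 31.3
tcp_pos: [0.5619, -0.0978, 0.045]
orientation: [3.136, 0.183, 0.0]
contact_force: [-1.9, -1.3, 5.7]
grip_width: 0.0253
```

```bash
python3 - <<'E'
from h import *
p,w=snap('w16')
plan(.5619,-.0985,.045)
L=[]
for n in('w14','w15','w16'):
    im=cv2.imread(f'pics/{n}.png');f=im.astype(int);m=(f[...,2]>150)&(f[...,1]<70)&(f[...,0]<70);m[:,:270]=0;m[:,370:]=0
    print(n,blobs(m[290:340],3)); L.append(cv2.resize(im[290:410,260:380],None,fx=2.2,fy=2.2,interpolation=2))
a,b=[cv2.imread(f'pics/{n}.png').astype(int)[300:400,280:360] for n in('w15','w16')];print(abs(a-b).mean())
cv2.imwrite('pics/cmp.png',np.hstack(L))
E
```

```text
t 31.35 tcp [ 0.5619 -0.0979  0.045 ] w 0.0248 F [-1.2 -0.7  5.7] tilt [ 2.e-04 -3.e-04 -1.e+00] | tool shift mm [-0.1  0.6  0. ] twist -0.0034 j [ 0.23  0.56 -0.22  1.94  0.19  0.67 -1.56]
w14 [((np.float64(314.2), np.float64(25.8)), 12, [311, 24, 7, 4])]
w15 [((np.float64(314.7), np.float64(25.4)), 18, [308, 24, 12, 4])]
w16 [((np.float64(314.9), np.float64(25.8)), 18, [309, 24, 11, 4])]
2.733375
```

View pics/cmp.png

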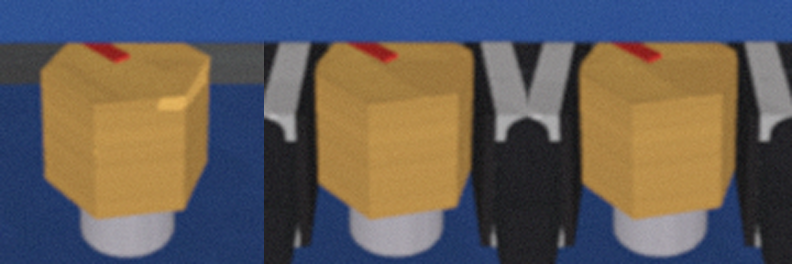

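The head's edges and its red mark (about (315,316)) are identical 2.1 s apart, where free turning would have shifted them about 7 px. Handing in.

```bash
python3 - <<'E'
from h import *
print(r.hand_in())
E
```

```text
the job is handed in; nothing more can be done
None
```

I threaded the steel collar onto the post and let it go, then did the same with the red bushing. I then gripped the hidden bolt head from above with 40 N and handed the job in at about 31 s, still holding it. The hand-in gives no verdict, so what follows is from my own last checks.

- **Collar and bushing:** each met the surface below it at the expected height (upward force rose by about 8 N). The last picture shows both flat and stacked on the post. The bushing was the farthest of the three red rings from the base, at 0.56 m against about 0.48 m for the other two.
- **Bolt:** the fingers read 25 mm apart and stayed steady. The head's red mark and edges did not move between pictures 2.1 s apart. The head is 24 mm across flats, so the pads are probably gripping it slightly off the flats.
- **Measurements that disagreed:** the top and wrist cameras differed by 2–4 mm, and the wrist camera had a sideways bias of about 2 mm. I took that bias off my targets. One early wrist measurement was taken while the arm was still settling, so I dropped it and repeated it.
- **Not checked:** I did not re-measure the jar, screwdriver and aluminium strip at the end. The arm never worked near them, and contact forces stayed under 10 N at every reading.

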